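Shift a transfer case from neutral into range by its pull-and-turn selector

ROBOT

A 7-joint arm with a two-finger parallel gripper is mounted at the origin on the work surface. World frame = base frame: x ahead of the robot, y to its left, z up, the work surface at z = 0. Lengths are in mm, angles in degrees, forces in N, time in s.
With the tool pointing down it reaches from about 400 to 900 mm from the base axis. Payload 5.5 kg.
Tool frame: the origin (TCP) lies at the very end of the fingers, on their centre line; the grasp point (between the pads) lies 19 mm behind it; z points along the fingers, y is the line along which they close (so a half turn about z gives the same grasp; the last joint's range is limited). The gripper opens to 92 mm and grips with 3 to 60 N. Pads are 19 mm wide; open, the fingers measure 130 mm over their backs; the gripper's body (75 mm by 190 mm) begins 47 mm behind the grasp point.
Start: joints at [88.247, 28.699, -24.465, 88.831, 12.651, 65.22, -12.049], TCP at [188.268, -622.137, 226.729] pointing down, gripper open.
Joint ranges: [-164.97, 164.97], [-17.58, 116.51], [-87.97, 89.64], [11.32, 138.91], [-80.73, 260.73], [10.89, 115.49], [-147.41, 147.41]. Speed limits (degrees/s): [147.25, 147.25, 180, 180, 180, 180, 180].

INTERFACE

Orientations are given as a 3x3 rotation matrix whose columns are the frame's x, y, z axes.
In Python, from bench import robot, gripper_open, grab, observe, eyes gives the robot as it stands. Calls block until the motion is done:
- robot.goto(position, orientation): joint-space move of the TCP to a pose.
- robot.servo_line(position, frame=None, rate=150, force_limit=None): straight line of the TCP; frame=None keeps the orientation; rate is the mean speed in mm/s. With force_limit (N) it stops when the force on the tool has changed by that much, and returns True; else False.
- robot.goto_joints(angles): joint-space move.
- gripper_open() and grab(force=None): open the fingers fully, or close them until they stop; force is the grip in N (None keeps the last).
- robot.dwell(seconds).
- robot.solve_ik(position, orientation): joint angles nearest the present ones, or None.
- observe(): the state.
- eyes.snapshot(name): name is "scene" or "top" or "wrist"; returns a dict with "frame" (480x640x3 uint8, red, green, blue), "fx", "fy", "cx", "cy" (pixels), "extrinsics" (4x4, takes a point from camera to world coordinates); the wrist camera has in their place "tool_from_camera" (4x4, takes a point from camera to tool coordinates, whose origin is the TCP and whose axes are the flange's). Camera axes: x right, y down, z forward; pixel columns grow to the right and rows downward; lengths in mm; the calibration is good to about 2 mm. A picture is of the moment at which its call begins: read the wrist's pose just before it. There is no depth.
A pose or a line that the arm cannot do raises robot.PlanningError and nothing moves.
- robot.close_job(): hands the job in; it is judged then, once.
The state is a dict: "time_s": time; "joints": joint angles; "dq": joint speeds; "joint_torque": joint torques, N m; "position": TCP position; "tcp_rot": TCP orientation; "contact_force": force on the tool from outside, world axes, zero at the start; "torque": the same for the moment, N m; "opening": finger opening in mm; "finger_force": force on a finger pad.
Only numpy, scipy, OpenCV 4.12 (cv2) and the standard library are available. Lean on these libraries where they do the work, as an engineer would, in place of code of your own. Each camera call takes 0.05 s, during which the arm holds its last target. There are 200 camera calls.

TASK

The aluminium transfer case on the bench is locked in neutral: pull its red T-knob up against the spring until the index pin is clear of the neutral notch, turn it counter-clockwise (seen from above) to the notch of the brass range plate, and let the pin drop fully home in that notch. Find the notch by feel without forcing: do not wrench or press the pin hard against the plates. Let go of the knob at the end, and leave the other things on the bench and on the case where they are.

Things in the scene. Friction and masses are not known exactly. Their poses are not given: they have to be found in the camera images.
- case: Cast aluminium transfer case, fixed to the bench, its flat top deck 240 x 280 mm at 100 mm above the bench. Origin: centre of its underside, straight below the selector's axis; z up. Position and yaw vary.
- knob_grip (a point): Centre of the red T-knob's cross bar, the place to grip, on the vertical selector axis. The bar is 52 mm long (this point's x), 14 mm wide (y), 18 mm high; seated, its centre is 47 mm above the deck. Below it a 16 mm stem, 22 mm long, on a 30 mm hub. Seated, nothing but the knob stands over 17 mm above the deck within 80 mm of the axis. Turns and rises with the knob.
- index_pin: Index pin: a radial steel finger 8 mm wide with a yellow mark, carried by the knob under the bar and parallel to it. Origin on the selector axis at deck height when seated; its x axis points out along the finger, which reaches 66 mm from the axis. In a notch its rounded underside is 2 mm above the deck. More than 25 N of force on it counts as forcing.
- plate_axis (a point): Selector axis at deck height. Two arc plates, tops 10 mm above the deck, lie 34 to 62 mm round it: dark steel with one notch, at spindle 0, and brass with one notch, the goal. Notches 11 mm wide (pin play 0.025 rad each way), 8 mm deep. The brass one is clocked anew each time, 0.84 to 1.40 rad from neutral: not measured, but seen as a gap. Between notches the pin rides on the plates.
- spindle (a joint): Turn of the knob and pin about the vertical axis, rad: 0 = neutral notch, positive counter-clockwise seen from above; end stop at 1.60. Light friction (0.03 N m), more while the pin rides on a plate (about 0.1 N m). It stays where it is left.
- knob (a joint): Lift of the knob, m: 0 = pin fully home in a notch, about 0.0075 = pin riding on top of the plates, end stop at 0.014. A spring pulls it down with 6 N at 0 and 10 N at the stop (plus 1.5 N weight); it is damped, so let go, it slides down within about 0.1 s and does no harm.
- deck_socket: A loose steel socket, 26 mm across, 30 mm high, standing on the case's deck near its edge. Bystander. Origin: centre of its underside.
- flange_nut: A loose dark flange nut, 28 mm across, 14 mm high, on the case's deck near its edge. Bystander. Origin: centre of its underside.
- oil_filter: Blue oil filter, 76 mm across, 95 mm high, standing on the bench. Bystander. Origin: centre of its underside.
- wrench: Steel wrench lying on the bench along its x. Bystander.
- screwdriver: Screwdriver with a blue handle lying on the bench along its x. Bystander.
- pulley: Dark steel belt pulley, 110 mm across, 36 mm high, lying flat on the bench. Bystander. Origin: centre of its underside.
- coolant_pipe: Grey bent coolant pipe, 18 mm thick and about 260 mm long, lying on the bench. Bystander.

How it is judged (in metres and radians):
On the way, in this order (a step that is already met when the one before it is completed fails the run):
1. the knob is pulled up until the pin is clear of the neutral notch (lift over 7 mm) (value of joint knob above 0.007 m), for 0.1 s.
2. the knob is turned at least 0.35 rad counter-clockwise while the pin is out of the notches (value of joint knob above 0.0055 m and value of joint spindle above 0.35 rad), for 0.1 s.
At the end, for the whole second after the job is handed in: The knob is fully down (lift under 2 mm) with the pin in the range plate's notch (spindle between 0.74 and 1.47 rad), at rest and released (value of joint knob below 0.002 m and value of joint spindle between 0.74 and 1.47 rad and velocity of joint spindle between -0.05 and 0.05 rad/s and velocity of joint knob between -0.01 and 0.01 m/s); the robot touches nothing.
It fails at once if the index pin is forced: more than 25 N on it (contact force between index_pin and anything else above 25 N).
It fails at once if a loose thing on the case's deck is moved more than 20 mm (distance of any of deck_socket, flange_nut from where it was at the start of the episode above 0.02 m).
It fails at once if a loose thing on the bench is moved more than 30 mm (distance of any of oil_filter, wrench, screwdriver, pulley, coolant_pipe from where it was at the start of the episode above 0.03 m).
It also fails if it takes over 48 s, if anything falls off the work surface, if the arm or the gripper's body presses on something with over 40 N, if the wrist force passes 120 N, or if a joint passes its speed limit or range.

## Working session

There is one attempt and no reset: what is moved stays moved. The work goes in short steps, each a Python script; the robot and the scene stay as the last script left them, time stands still between calls to the robot, and variables do not carry over. Pictures are saved under pics/ and viewed, at most 10 in all, crops included, and the job is handed in when it is done.

```bash
mkdir -p pics; ls
python3 - <<'E'
from bench import *
import cv2,numpy as np
o=observe();print(o['time_s'],o['position'],o['contact_force'],o['opening'])
for n in("scene","top"):
    s=eyes.snapshot(n);cv2.imwrite(f"pics/{n}0.png",s["frame"][:,:,::-1])
    print(n,s["fx"],s["cx"],s["cy"],np.round(s["extrinsics"],3).tolist())
    np.savez(f"{n}.npz",**{k:np.array(v) for k,v in s.items()})
E
```

```text
pics
0.0 [ 187.96236465 -621.47261634  225.65107593] [-0.03578312  0.36212158  0.51979342] 92.20719944227088
scene 436.5625152587941 320.36256093645153 239.12065794610004 [[0.276, 0.74, -0.614, 1161.918], [0.961, -0.214, 0.174, -192.716], [-0.003, -0.638, -0.77, 983.24], [0.0, 0.0, 0.0, 1.0]]
top 532.6313521320398 331.11708243193584 243.87222928619678 [[-0.029, -0.985, 0.171, 259.952], [-0.999, 0.025, -0.022, -4.59], [0.018, -0.171, -0.985, 1433.682], [0.0, 0.0, 0.0, 1.0]]
```

View pics/scene0.png

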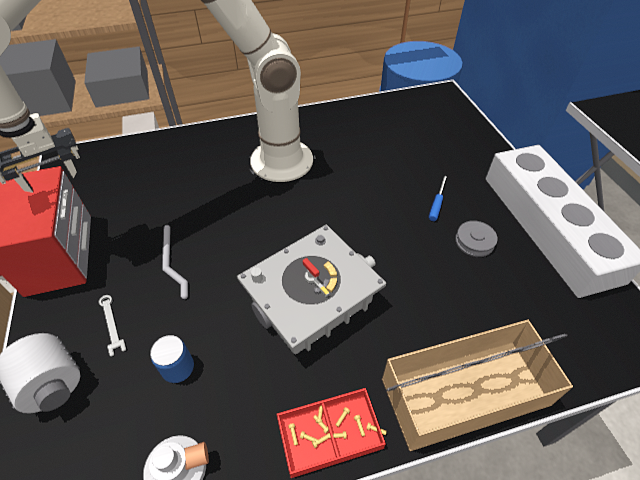

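View pics/top0.png

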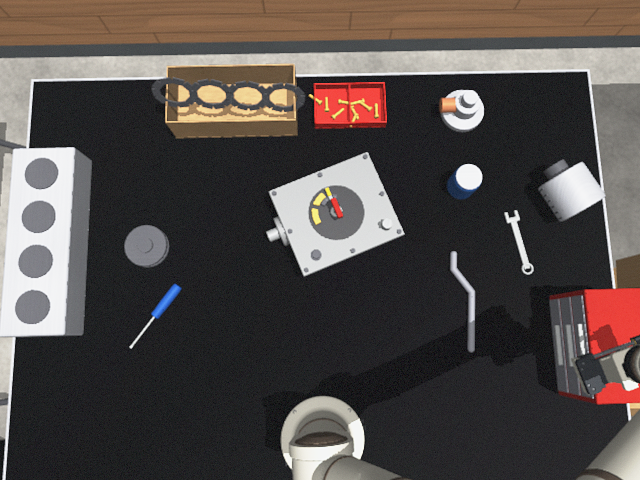

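The case is at about (336,212) px in the top view, with the red knob bar at (335,205). The yellow pin mark points up-left, and the brass plate lies counter-clockwise of it. The notch gap is near (316,206). Next I'll locate the knob by colour and look from close above.

```bash
cat > h.py <<'E'
from bench import *
import cv2,numpy as np
def ray(s,uv,z,T=None):
    T=np.array(s["extrinsics"]) if T is None else T
    d=T[:3,:3]@np.array([(uv[0]-s["cx"])/s["fx"],(uv[1]-s["cy"])/s["fy"],1.])
    return T[:3,3]+d*(z-T[2,3])/d[2]
def R(yaw): # tool down, tool y axis (closing) at world angle yaw
    y=np.array([np.cos(yaw),np.sin(yaw),0]);z=np.array([0,0,-1.]);return np.c_[np.cross(y,z),y,z]
def red(f,box):
    h=cv2.cvtColor(f,cv2.COLOR_RGB2HSV);m=((h[...,0]<8)|(h[...,0]>172))&(h[...,1]>150)&(h[...,2]>80)
    k=np.zeros_like(m);u0,u1,v0,v1=box;k[v0:v1,u0:u1]=1;return (m&k).astype(np.uint8)
E
python3 - <<'E'
from h import *
for n,b in(("top",(270,400,150,270)),("scene",(240,390,220,350))):
    s=np.load(n+".npz");m=red(s["frame"],b);v,u=np.nonzero(m);r=cv2.minAreaRect(np.c_[u,v].astype(np.float32))
    p=cv2.boxPoints(r);print(n,len(u),r,ray(s,(u.mean(),v.mean()),152).round(1))
    print([ray(s,q,156).round(0)[:2].tolist() for q in p])
s=np.load("top.npz");print(ray(s,(336,213),100),[ray(s,c,100).round(0)[:2].tolist() for c in((268,193),(367,153),(404,234),(305,275))], ray(s,(328,191),110))
o=observe();print(o['tcp_rot'].round(2) if hasattr(o['tcp_rot'],'round') else o['tcp_rot'])
for y in range(0,360,30):print(y,robot.solve_ik([600,-10,330],R(np.radians(y))))
w=eyes.snapshot("wrist");print(np.round(w["tool_from_camera"],3),w["fx"])
E
```

```text
top 113 ((336.439697265625, 207.52589416503906), (20.22119140625, 5.646177768707275), 66.80140686035156) [573.3 -49.2 152. ]
[[593.0, -34.0], [599.0, -47.0], [551.0, -65.0], [546.0, -52.0]]
scene 142 ((310.2500305175781, 267.2500305175781), (20.50609588623047, 7.071067810058594), 45.0) [575.1 -50.6 152. ]
[[558.0, -70.0], [547.0, -55.0], [597.0, -34.0], [608.0, -48.0]]
[571.51850643 -49.61728913 100.        ] [[629.0, 124.0], [731.0, -136.0], [512.0, -222.0], [414.0, 33.0]] [627.57015567 -30.49799829 110.        ]
[[ 0.96  0.29 -0.  ]
 [ 0.29 -0.96  0.  ]
 [ 0.   -0.   -1.  ]]
0 [ 47.41093037  35.11873088 -74.35941385  88.05858577  33.9531604
  82.68668659 -28.59308464]
30 [ 48.56883681  37.68228089 -78.20689065  88.030917    36.95974741
  84.39521714  -0.85553081]
60 [ 49.73426254  41.71475146 -83.62820185  88.00445939  41.4578694
  87.25962106  25.82394146]
90 [ 50.21371686  44.93251313 -87.55695137  87.99453768  44.88138756
  89.69557306  53.35940363]
120 [ 47.41199625  35.12075187 -74.36260069  88.05855983  33.95558262
  82.6879983   91.40508062]
150 [ 47.41199625  35.12075187 -7
[... 220 characters left out ...]
0.97058112  -18.69123343
   75.05892545 -135.35339945]
240 [  38.65763061   25.92246623  -55.67937058   88.29293246   21.72026828
   77.31585471 -139.1409029 ]
270 [  44.60907897   30.99495157  -67.20346412   88.12924529   28.80768066
   80.12860669 -114.65810573]
300 [ 44.56878187  30.94797049 -67.11304221  88.13029459  28.74642594
  80.10084617 -84.61085459]
330 [ 46.19189775  33.07748887 -70.99383793  88.08874727  31.45978416
  81.39065815 -56.69518711]
[[-1.00000e-03 -9.54000e-01 -3.00000e-01  8.20900e+01]
 [ 1.00000e+00 -1.00000e-03  0.00000e+00 -5.03000e-01]
 [-1.00000e-03 -3.00000e-01  9.54000e-01 -1.58213e+02]
 [ 0.00000e+00  0.00000e+00  0.00000e+00  1.00000e+00]] 381.52955755844897
```

Both views put the axis near (573.5, -50), within about 2 mm of each other. The bar yaw is about 20-21°, which matches the case edges. I'll move above it, with the camera on the pin side.

Run:
```python
from h import *
o=observe();p=np.array(o["position"])
robot.servo_line(p+[0,0,120])
yaw=np.radians(21+270)
robot.goto([573.5,-50,330],R(yaw)); robot.servo_line([573.5,-50,250]);robot.dwell(.3)
o=observe();print(o['time_s'],o['position'],o['joints'])
T=np.eye(4);T[:3,:3]=o['tcp_rot'];T[:3,3]=o['position']
w=eyes.snapshot("wrist");E=T@np.array(w["tool_from_camera"])
np.savez("wrist1.npz",E=E,**{k:np.array(v) for k,v in w.items()})
cv2.imwrite("pics/w1.png",w["frame"][:,:,::-1])
```

```text
4.525 [573.94258797 -49.97409355 250.77078812] [ 48.7944401   31.14544201 -63.80093832  97.53271712  29.59971598
  70.14962658 -91.19830919]
```

View pics/w1.png

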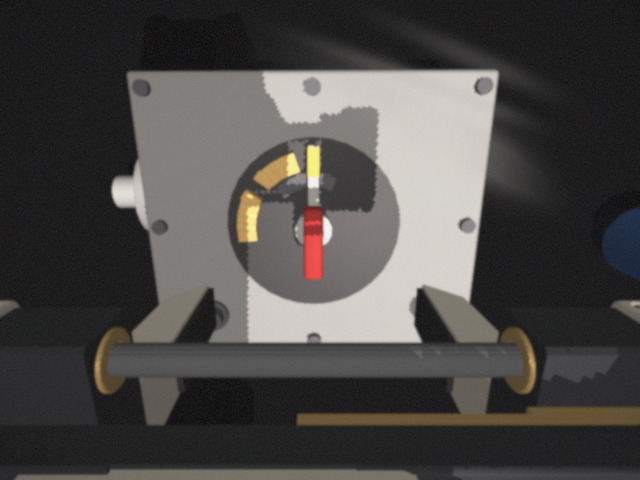

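The wrist view shows the red bar upright at (313,243) and the yellow pin mark at (313,160). The brass arc has a gap at about (252,191). I'll measure the axis from the bar, then the pin and gap angles in the plate-top plane.

Run:
```python
from h import *
s=np.load("wrist1.npz");E=s["E"];f=s["frame"]
m=red(f,(270,360,190,290));v,u=np.nonzero(m);
# bar top corners at z=156: top face
r=cv2.minAreaRect(np.c_[u,v].astype(np.float32));P=np.array([ray(s,q,156,E)[:2] for q in cv2.boxPoints(r)]);print(r,P.round(1).tolist(),P.mean(0))
h=cv2.cvtColor(f,cv2.COLOR_RGB2HSV);b=((h[...,0]>8)&(h[...,0]<35)&(h[...,1]>90)&(h[...,2]>90)).astype(np.uint8);b[270:]=0
n,L,st,c=cv2.connectedComponentsWithStats(b)
for C in [(573.5,-50),(575,-50),tuple(P.mean(0))]:
  for i in range(1,n):
    if st[i,4]<60: continue
    v,u=np.nonzero(L==i);p=np.array([ray(s,q,110,E)[:2] for q in zip(u,v)])-C
    a=np.degrees(np.arctan2(p[:,1],p[:,0]));rr=np.hypot(*p.T);k=(rr>38)&(rr<58)
    print(np.round(C,1),c[i].round(0),st[i,4],'ang',np.percentile(a[k],[0,2,50,98,100]).round(1) if k.any() else '','r',np.percentile(rr,[1,99]).round(1))
# hub/deck disc ellipse and deck corners at z=100
print('deck',[ray(s,q,100,E)[:2].round(1).tolist() for q in((128,71),(497,71))])
# dark disc extremes
print('disc',[ray(s,q,100,E)[:2].round(1).tolist() for q in((228,220),(400,220),(314,137),(314,303))])
```

```text
((312.9999694824219, 242.5), (17.999996185302734, 70.99998474121094), 0.0) [[547.0, -51.7], [595.7, -33.5], [600.0, -44.9], [551.6, -63.8]] [573.56418084 -48.45961464]
[573.5 -50. ] [313. 162.] 398 ang [16.  16.8 22.8 29.2 29.7] r [41.5 62.7]
[573.5 -50. ] [277. 171.] 946 ang [35.2 36.4 53.1 71.2 72.3] r [46.1 62.7]
[573.5 -50. ] [248. 217.] 1021 ang [ 80.7  82.  102.1 123.2 124.5] r [47.6 64. ]
[575 -50] [313. 162.] 398 ang [16.6 17.4 23.7 30.1 30.7] r [40.2 61.4]
[575 -50] [277. 171.] 946 ang [36.3 37.4 54.1 72.8 73.8] r [45.  62.2]
[575 -50] [248. 217.] 1021 ang [ 82.2  83.5 102.9 124.6 125.8] r [47.9 64.6]
[573.6 -48.5] [313. 162.] 398 ang [14.2 14.9 21.1 27.5 28.1] r [40.8 62. ]
[573.6 -48.5] [277. 171.] 946 ang [33.7 35.  52.4 70.8 71.9] r [45.  61.3]
[573.6 -48.5] [248. 217.] 1021 ang [ 80.3  81.6 102.4 124.2 125.5] r [46.1 62.6]
deck [[633.5, 122.1], [732.0, -134.7]]
disc [[550.5, 18.9], [601.9, -115.3], [638.7, -24.2], [504.7, -75.5]]
```

The axis comes out at (573.6, -49) and the neutral pin at 21°. The gap is centred near 76.4°, so the spindle target is about 55° (0.96 rad, inside the 0.84-1.40 range). I'll grasp and lift, watching the forces.

```bash
cat >> h.py <<'E'
def st(t):
    o=observe();print(t,round(o['time_s'],2),np.round(o['position'],1),'F',np.round(o['contact_force'],1),'M',np.round(o['torque'],2),'op',round(o['opening'],1),'ff',np.round(o['finger_force'],1));return o
E
python3 - <<'E'
from h import *
C=[573.6,-49]
robot.servo_line([*C,135],rate=80);robot.servo_line([*C,128],rate=30,force_limit=10);st('at')
grab(25);robot.dwell(.2);st('grip')
print(robot.servo_line([*C,138.5],rate=25,force_limit=35));robot.dwell(.2);st('up')
s=eyes.snapshot("scene");cv2.imwrite("pics/s2.png",cv2.resize(s["frame"][200:360,200:400,::-1],None,fx=4,fy=4)[:600])
E
```

```text
at 6.55 [573.4 -49.1 127.7] F [-0.  -0.4 -0.8] M [-0.02 -0.   -0.01] op 91.9 ff 0.0
grip 7.93 [573.6 -48.9 128. ] F [-0.5 -0.1  0.4] M [ 0.13  0.07 -0.09] op 14.9 ff 25.0
False
up 8.7 [573.4 -49.  138.3] F [  2.1   1.4 -10.5] M [ 0.34 -0.55 -0.03] op 14.6 ff 25.0
```

View pics/s2.png

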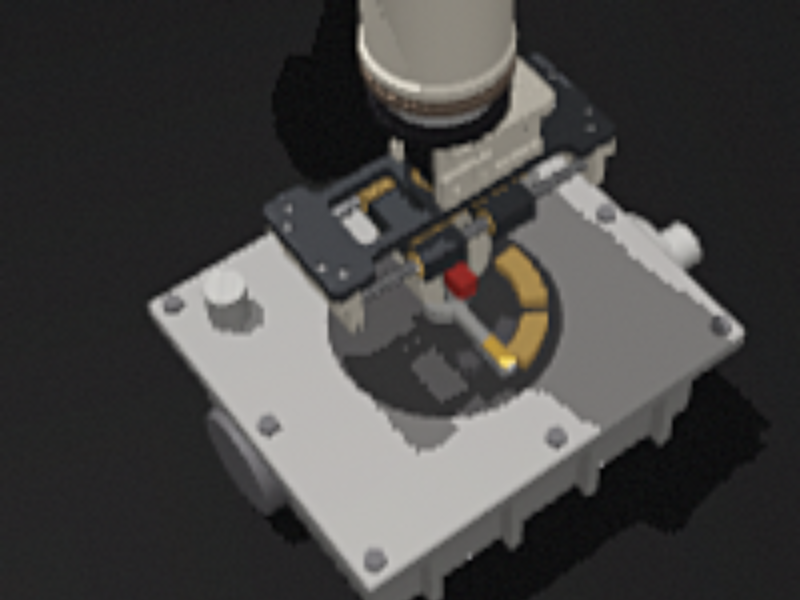

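The force of 10.5 N at 10.3 mm of lift matches the spring plus weight, and the picture shows the bar held (460,278) with the pin raised clear (505,355). Now I'll turn it in small steps.

Run:
```python
from h import *
C=[573.6,-49,138.5]
for a in (5,10,20,30,40,48,52):
    robot.goto(C,R(np.radians(291+a)));o=st(a)
    if np.abs(o['contact_force'][:2]).max()>20 or abs(o['torque'][2])>1.5: break
robot.dwell(.2);o=st('end');y=np.array(o['tcp_rot'])[:,1];print(np.degrees(np.arctan2(y[1],y[0]))+360-291)
T=np.eye(4);T[:3,:3]=o['tcp_rot'];T[:3,3]=o['position']
w=eyes.snapshot("wrist");np.savez("wrist2.npz",E=T@np.array(w["tool_from_camera"]),**{k:np.array(v) for k,v in w.items()})
cv2.imwrite("pics/w2.png",w["frame"][:,:,::-1])
```

```text
5 9.0 [573.3 -48.8 138.3] F [  1.8   1.8 -10.8] M [ 0.48 -0.44  0.06] op 14.8 ff 25.0
10 9.25 [573.3 -48.7 138.3] F [  0.8   3.  -10.8] M [ 0.64 -0.36  0.01] op 14.7 ff 25.0
20 9.53 [573.1 -48.4 138.3] F [  0.1   3.6 -10.4] M [ 0.94 -0.13  0.02] op 14.8 ff 25.0
30 9.8 [572.9 -48.2 138.2] F [ -0.7   4.8 -11.1] M [1.18 0.12 0.07] op 14.8 ff 25.0
40 10.07 [572.6 -48.  138.1] F [ -1.5   5.7 -10.5] M [1.3  0.25 0.02] op 14.8 ff 25.0
48 10.32 [572.3 -47.9 138. ] F [ -2.3   6.4 -10.7] M [1.31 0.32 0.04] op 14.4 ff 25.0
52 10.57 [572.2 -47.9 138. ] F [ -2.9   7.  -10.5] M [1.4  0.47 0.01] op 15.2 ff 25.0
end 10.78 [572.2 -47.9 138. ] F [ -2.    6.8 -10.4] M [ 1.4   0.39 -0.04] op 15.0 ff 25.0
51.7870577253002
```

View pics/w2.png

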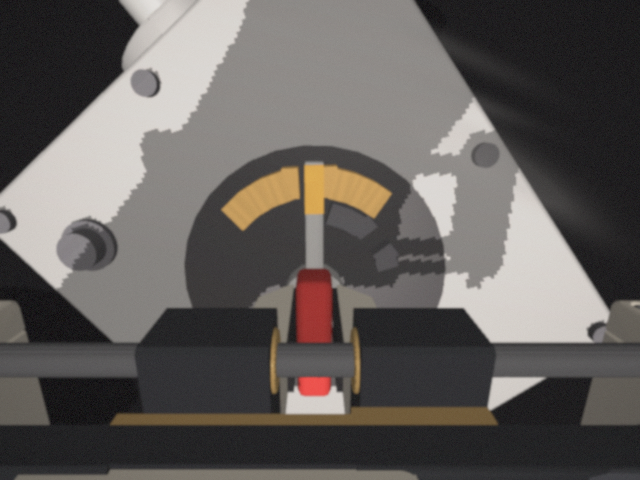

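The pin (centre 314 px) sits almost in the gap, whose left edge is at 300 and right edge is just hidden at about 323. It needs about 1-2° more counter-clockwise. I'll probe gently from 53°.

Run:
```python
from h import *
C=[571.8,-47.3]
for a in (53,54,55,52,56,57,51,50):
    f=R(np.radians(291+a));robot.goto([*C,138.5],f);robot.dwell(.15)
    hit=robot.servo_line([*C,128.3],rate=20,force_limit=6);o=st((a,hit))
    if o['position'][2]<132: break
    robot.servo_line([*C,138.5],rate=25)
```

```text
(53, False) 11.88 [572.  -47.5 128.3] F [ 1.2  1.3 -8.3] M [ 0.33 -0.41 -0.04] op 14.7 ff 25.0
```

It dropped cleanly: z is 128.3 and only the spring load remains, with no side force. Now I'll release, retreat and verify.

Run:
```python
from h import *
gripper_open();robot.dwell(.2);o=st('open')
robot.servo_line([571.8,-47.3,250],rate=100);robot.dwell(.3);st('up')
w=eyes.snapshot("wrist");cv2.imwrite("pics/w3.png",w["frame"][:,:,::-1])
```

```text
open 13.37 [571.8 -47.3 128.3] F [-0.9 -0.3  0.7] M [-0.03 -0.09  0.02] op 91.8 ff 0.0
up 15.03 [571.7 -47.2 249.8] F [-0.3 -1.3  0.6] M [ 0.   -0.07 -0.02] op 91.8 ff 0.0
```

View pics/w3.png

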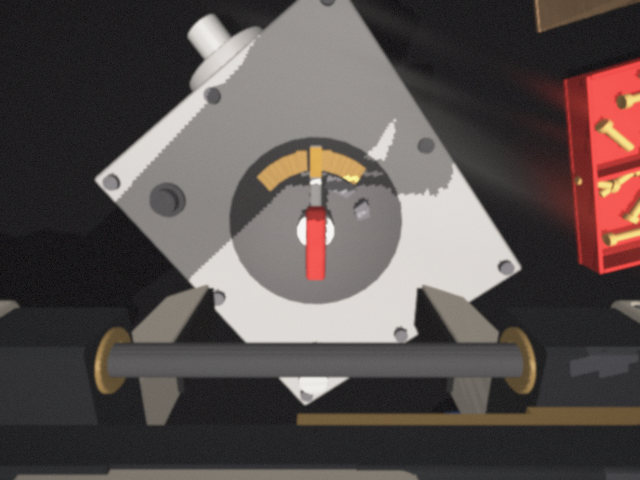

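The pin (316,162) sits in the brass gap, flanked by brass on both sides, and the bar is back at its seated size. The gripper is clear.

```bash
python3 -c "
from bench import *
print(robot.close_job())"
```

```text
the job is handed in; nothing more can be done
None
```

The job is handed in: the knob was lifted, turned about 53° counter-clockwise, and the pin dropped home in the brass notch on the first probe. The knob is released and the arm is clear; the pass/fail result was not shown.

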